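# Index the welding turntable by its far rim mark and lock it with the pin

### The arm

A 6-joint arm with a two-finger parallel gripper is mounted at the origin on a cart in front of the work surface, level with it; the furniture and walls round the work are solid. World frame = base frame: x ahead of the robot, y to its left, z up, the work surface at z = 0. Lengths are in m, angles in rad, forces in N, time in s.
With the tool pointing down it reaches from about 0.35 to 0.8 m from the base axis. Payload 7.3 kg.
Tool frame: the origin (TCP) lies at the very end of the fingers, on their centre line; the grasp point (between the pads) lies 19 mm behind it; z points along the fingers, y is the line along which they close (so a half turn about z gives the same grasp; the last joint's range is limited). The gripper opens to 85 mm and grips with 20 to 120 N. Pads are 22 mm wide; open, the fingers measure 114 mm over their backs; the gripper's body (76 mm by 85 mm) begins 54 mm behind the grasp point. The pads swing forward as they close: fully open they stand 13 mm farther back than shut.
Start: joints at [-0.146, 0.342, 1.524, -0, 1.275, -0.146], TCP at [0.525, 0, 0.231] pointing down, gripper open.
Joint ranges: [-2.53, 2.53], [-0.77, 2.02], [0.04, 2.7], [-1, 4.14], [0.28, 2.66], [-3.11, 3.11]. Speed limits (rad/s): [2.57, 2.57, 3.14, 3.14, 3.14, 3.14].

### API

Orientations are given as a rotation vector (axis times angle).
In Python, from cell import arm gives the robot as it stands. The module is installed in compiled form; this text tells all that it offers.
- The arm moves only by the shell command python3 -m inch 'ROWS' [OPENING] [FORCE]. ROWS is JSON, a list of rows, each a list of 2 entries, a list of its own where there are three numbers: the shift along the tool's x, y, z in mm, then the turn, a rotation vector about the tool's x, y, z in degrees. A call has 1 to 8 rows; each row shifts and turns the commanded pose from where the row before left it, along the tool's axes as they then stand; what a row does not reach is not made up. A row lasts 1/8 s, in which the tool goes at most 62.5 mm and 10.7 degrees, less where a joint would pass 70% of its speed; a pose out of reach is approached as far as the arm can. A call with a gripper value outside its range is refused whole. OPENING is the opening, from 0 (shut) to 1 (fully open), set as the call begins (- or left out, the last holds). The fingers move at their own pace and stop on an object; FORCE is the grip in N (left out, the last holds). Time passes only in rows, so rows that do not move let the fingers close. It gives the time, the measured TCP pose, the force, the opening and the grip force at its end, in the units of the state.
- arm.get_obs(): the state, without advancing time (a new reading comes with each control period).
- arm.snapshot(name): name is "scene" or "side" or "wrist"; returns (picture, depth): 384x512x3 uint8, red, green, blue; 384x512 float32, m along the optical axis (not along the pixel's ray), 0 where there is no reading.
- arm.calibration(name): a dict with "fovy" (degrees; the focal length in pixels is half the picture's height over the tangent of half this angle, whatever the lens; pixels are square), "cx", "cy" (the principal point, pixels), "origin" and "attitude" of the camera in the world. Camera axes: x right, y down, z forward; pixel columns grow to the right and rows downward; lengths in m; the calibration is good to about 2 mm. A picture is of the moment at which its call begins: read the wrist's pose just before it. calibration takes no time and is no camera call; for the wrist camera it gives the pose at the moment of the call.
- arm.hand_in(): hands the job in; it is judged then, once.
The state is a dict: "clock": time; "q": joint angles; "joint_velocities": joint speeds; "tau": joint torques, N m; "tool_pos": TCP position; "ee_rot": TCP orientation; "force": force on the tool from outside, world axes, zero at the start; "ft_torque": the same for the moment, N m; "grip_width": opening from 0.0 (shut) to 1.0 (fully open); "grip_force": force on a finger pad.
Only numpy, scipy, OpenCV 4.12 (cv2) and the standard library are available. Lean on these libraries where they do the work, as an engineer would, in place of code of your own. Each camera call takes 0.05 s, during which the arm holds its last target. There are 200 camera calls.

### The job

Turn the welding turntable by its black handle until the red mark on its far rim stands at the yellow pointer. Then take the orange index pin out of its parking block and put it through the bore in the turntable's lug, feeling gently for the bore hidden underneath by moving the lug to and fro (it may be a good centimetre off to either side), until the pin has dropped fully home and locks the table. Never force the pin, do not disturb the marker, the nut or the steel coupon, and let go of everything at the end.

Things in the scene. Friction and masses are not known exactly. Their poses are not given: they have to be found in the camera images.
- fixture: Blue base plate of the welding turntable, 210x210x12 mm, fixed to the bench. Origin at bench level on the turntable's upright axis; x points to the yellow pointer on the far side, z up. A steel parking block for the pin (44x44 mm, top at 50 mm) is centred at (-90, -110) mm
- disc_top (a point): Middle of the steel disc's top face, 66 mm above the bench, inside a fixed pipe ring (68 mm wide, 30 mm tall). The disc (88 mm radius, 12 mm thick) turns about z with stiff friction, 0.3 N m, and stays where left. It starts 0.55 to 1.2 rad counter-clockwise (seen from above) of the pointer: turn it clockwise
- index_tip (a point): Tip of the fixed yellow pointer at the far side of the fixture, 95 mm from the turntable's axis, 66 mm above the bench
- red_mark (a point): The red mark, a 6 mm wide stripe over the disc's rim; this point is 95 mm from the axis, 66 mm above the bench, and coincides with index_tip when the mark stands exactly at the pointer
- handle_top (a point): Top centre of the black upright handle of the turntable: round, 18 mm in diameter, 40 mm tall above a 5 mm flange on the disc, top 111 mm above the bench, 68 mm from the axis, on the side away from the red mark; it does not spin
- lug_bore (a point): Mouth of the upright 14 mm bore, chamfered, in the lug (44 mm wide, 12 mm thick, reaching 133 mm from the axis) at the disc's edge; on the lug's top face, 66 mm above the bench, 108 mm from the axis, a quarter turn clockwise (from above) of the red mark
- block_nominal (a point): Middle of the top (50 mm above the bench, 4 mm below the lug) of the range of a fixed steel block under the lug, with a 13.5 mm bore (edge broken by 0.8 mm), 38 mm deep. The block is clamped on an adjusting slide: its real bore lies anywhere up to 12.5 mm to either side of this point along the fixture's x; the state does not give it and the lug covers it at work: feel for it
- index_pin: Index pin, 80 to 170 g, upright in the parking block. Origin at its lower tip, z up: steel shank 12 mm thick (0.7 mm tip chamfer), 36 mm long, collar 24x4 mm, orange round grip 20 mm thick from 40 to 74 mm. Tip height: 14 mm parked, 50 mm while it only stands on the hidden block, 30 mm fully home with its collar on the lug. Over 45 N of contact between pin and fixture damages it
- marker: Paint marker, white with a red cap, 136x18x20 mm, lying beside the fixture; leave it alone. Origin under its middle
- nut: Steel hex nut, 28x24x13 mm, lying beside the fixture; leave it alone. Origin under its middle
- coupon: Dark steel test coupon, 50x100x6 mm, lying beside the fixture; leave it alone. Origin under its middle
Things that resemble listed ones, but are neither listed nor needed, are in the scene too. Leave any green or purple look-alike of the index_pin alone.

How it is judged:
On the way:
1. the red mark stands at the yellow pointer (within 6 mm) (horizontal distance between red_mark and index_tip below 0.006 m), for 0.3 s.
At the end, for the whole second after the job is handed in: the index pin stands upright (within 0.12 rad) in the lug's bore (within 4 mm) and fully home in the hidden bore (tip less than 34 mm above the bench), at rest, which leaves the red mark within 15 mm of the pointer (horizontal distance between index_pin and lug_bore below 0.004 m and z of index_pin in the frame of fixture below 0.034 m and angle between index_pin's own z axis and vertical below 0.12 rad and horizontal distance between red_mark and index_tip below 0.015 m and linear speed of index_pin below 0.02 m/s); the robot touches nothing.
It fails at once if the pin is forced: more than 45 N between pin and fixture (contact force between index_pin and fixture above 45 N).
It fails at once if the marker, nut or coupon is moved by more than 25 mm (distance of any of marker, nut, coupon from where it was at the start of the episode above 0.025 m).
It also fails if it takes over 72 s, if anything falls off the work surface, if the arm or the gripper's body presses on something with over 40 N, if the wrist force passes 120 N, or if a joint passes its speed limit or range.

## Working session

There is one attempt and no reset: what is moved stays moved. The work goes in short steps, Python scripts to look and compute and a shell command to move; the robot and the scene stay as the last step left them, time stands still between calls to the robot, and variables do not carry over. Pictures are saved under pics/ and viewed, at most 10 in all, crops included, and the job is handed in when it is done.

```bash
mkdir -p pics; cat > h.py <<'E'
import numpy as np, cv2
from cell import arm
from scipy.spatial.transform import Rotation as R
def cam(n):
    c=arm.calibration(n); f=192/np.tan(np.radians(c["fovy"])/2)
    A=np.array(c["attitude"],float)
    if A.shape!=(3,3): A=R.from_rotvec(A.ravel()).as_matrix() if A.size==3 else R.from_quat(A).as_matrix()
    return f,c["cx"],c["cy"],np.array(c["origin"]),A
def ray(C,u,v,z):
    f,cx,cy,o,A=C; d=A@np.array([(u-cx)/f,(v-cy)/f,1]); return o+d*(z-o[2])/d[2]
def proj(C,p):
    f,cx,cy,o,A=C; q=A.T@(np.array(p)-o); return f*q[0]/q[2]+cx,f*q[1]/q[2]+cy
def cloud(C,D):
    f,cx,cy,o,A=C; v,u=np.mgrid[:384,:512]
    P=np.stack([(u-cx)/f*D,(v-cy)/f*D,D],-1); return P@A.T+o
def snap(n,name):
    C=cam(n); I,D=arm.snapshot(n); cv2.imwrite(f"pics/{name}.png",I[...,::-1]); np.savez(f"pics/{name}.npz",I=I,D=D,f=C[0],cx=C[1],cy=C[2],o=C[3],A=C[4]); return C,I,D
E
python3 - <<'E'
from h import *
print(arm.calibration("scene"),arm.calibration("side")["origin"]); print(arm.get_obs())
a=snap("scene","s0"); b=snap("side","d0"); c=snap("wrist","w0")
cv2.imwrite("pics/both.png",cv2.resize(np.vstack([np.hstack([a[1],b[1]]),np.hstack([c[1],c[1]*0])])[...,::-1],(800,600)))
E
```

```text
{'fovy': 49.118624878534, 'cx': 255.7596125376109, 'cy': 196.82936939704385, 'origin': array([-0.03560169, -0.55296371,  0.54881253]), 'attitude': array([-1.95421976,  0.85836136, -0.50537627])} [ 0.25228192 -1.00157545  0.55871687]
{'clock': 0.0, 'q': array([-1.46051021e-01,  3.42723939e-01,  1.52505422e+00,  3.59202995e-05,
        1.27538741e+00, -1.45994011e-01]), 'joint_velocities': array([-0.00049125, -0.00083698,  0.00096706, -0.00049836,  0.0016066 ,
       -0.00014659]), 'tau': array([ 5.72253757e-04, -4.33677435e+01, -2.46005630e+01, -7.37992127e-05,
        7.83137977e-03, -1.18290802e-05]), 'tool_pos': array([5.24587243e-01, 6.70779781e-05, 2.30612345e-01]), 'ee_rot': array([-2.22060916e+00, -2.22045928e+00,  1.43037950e-03]), 'force': array([ 0.73575497, -1.04715888,  0.01974042]), 'ft_torque': array([-0.01733068, -0.03817007,  0.02545756]), 'grip_force': 0.0, 'grip_width': 1.0019502510264033}
```

View pics/both.png

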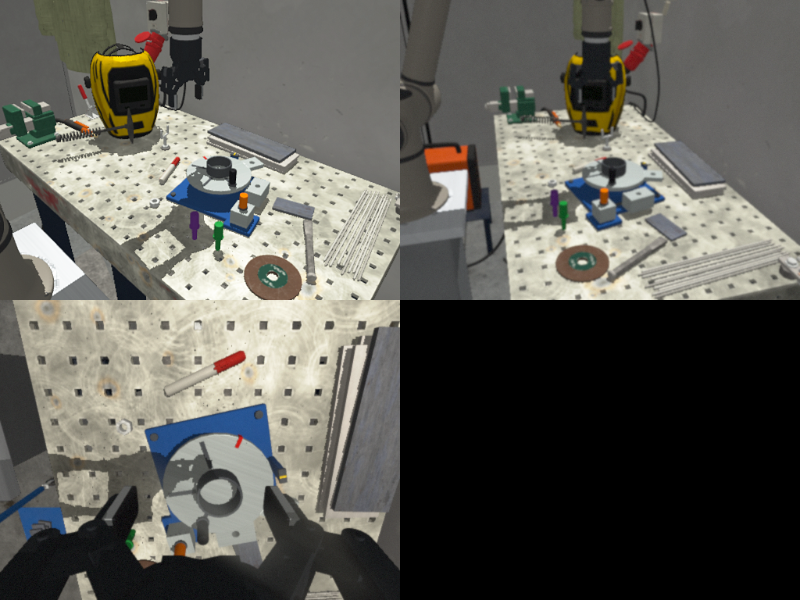

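Combined view (×1.28 gives full pixels). Candidates for the pin in the scene view are orange in the parking block (311,256), purple (250,288) and green (279,301), so I choose orange. In the wrist view, the red mark is at about (305,180), the yellow pointer at (362,228) and the handle at (260,290).

```bash
python3 - <<'E'
from h import *
def ld(n):
    z=np.load(f"pics/{n}.npz"); return (float(z["f"]),float(z["cx"]),float(z["cy"]),z["o"],z["A"]),z["I"],z["D"]
for n in ["w0","s0","d0"]:
    C,I,D=ld(n); P=cloud(C,D); H=cv2.cvtColor(I,cv2.COLOR_RGB2HSV).astype(int)
    h,s,v=H[...,0],H[...,1],H[...,2]; ok=D>0
    box=ok&(P[...,0]>.3)&(P[...,0]<.85)&(abs(P[...,1])<.35)
    def comp(name,m):
        k,l,st,ce=cv2.connectedComponentsWithStats((m&box).astype(np.uint8))
        for i in range(1,k):
            if st[i,4]>12:
                q=P[l==i]; print(n,name,ce[i].round(0),st[i,4],np.median(q,0).round(4),"z",np.percentile(q[:,2],[2,98]).round(4),"top",q[q[:,2]>np.percentile(q[:,2],98)-.006].mean(0).round(4))
    comp("orange",(h>7)&(h<18)&(s>180)&(v>90)); comp("yellow",(h>20)&(h<33)&(s>170)&(v>90)); comp("red",((h<6)|(h>174))&(s>160)&(v>80))
    comp("black top",(v<75)&(P[...,2]>.07)&(P[...,2]<.12))
    d=box&(abs(P[...,2]-.066)<.004)&(s<60); q=P[d]; print("disc",len(q),q.mean(0), cv2.minEnclosingCircle(q[:,:2].astype(np.float32)))
    d=box&(abs(P[...,2]-.012)<.005)&(h>100)&(h<125)&(s>120); q=P[d]
    if len(q)>20: print("plate",len(q),cv2.minAreaRect((q[:,:2]*1000).astype(np.float32)))
a=ld("s0")[1][170:310,200:400]; b=ld("w0")[1][90:384,150:400]
cv2.imwrite("pics/c1.png",np.hstack([cv2.resize(a,(430,300)),cv2.resize(b,(360,300))])[...,::-1])
E
```

```text
w0 orange [230. 319.] 187 [ 0.4886 -0.2111  0.069 ] z [0.0564 0.0819] top [ 0.489 -0.211  0.079]
w0 yellow [362. 226.] 23 [ 0.6493 -0.0707  0.072 ] z [0.0709 0.0735] top [ 0.6493 -0.0706  0.0721]
w0 red [294.  78.] 523 [0.5687 0.0968 0.017 ] z [0.0131 0.0209] top [0.5684 0.0962 0.0176]
w0 red [306. 181.] 67 [ 0.5809 -0.0159  0.0669] z [0.0613 0.0683] top [ 0.5806 -0.0162  0.0669]
w0 black top [284. 239.] 920 [ 0.5599 -0.0698  0.0843] z [0.0706 0.0964] top [ 0.5544 -0.0768  0.0942]
w0 black top [259. 298.] 368 [ 0.5271 -0.1494  0.102 ] z [0.0751 0.1117] top [ 0.527  -0.1531  0.1101]
disc 11953 [ 0.55083715 -0.08241982  0.06615257] ((0.5741339921951294, -0.0993073508143425), 0.11131627857685089)
plate 5571 ((545.7135009765625, -111.37164306640625), (226.74505615234375, 244.23556518554688), 12.220479011535645)
s0 orange [311. 257.] 170 [ 0.4808 -0.2225  0.0765] z [0.0563 0.089 ] top [ 0.4845 -0.2196  0.087 ]
s0 yellow [184. 114.] 1278 [0.6375 0.3131 0.2008] z [0.0292 0.2856] top [0.6428 0.3435 0.2836]
s0 yellow [154. 154.] 182 [0.5416 0.3341 0.0882] z [0.0695 0.1056] top [0.5407 0.333  
[... 1301 characters left out ...]
 [229. 161.] 41 [0.5527 0.3419 0.0438] z [0.0246 0.0597] top [0.5486 0.3326 0.0565]
d0 black top [281. 142.] 44 [0.707  0.3258 0.0949] z [0.0713 0.117 ] top [0.7148 0.3315 0.1151]
d0 black top [240. 145.] 315 [0.5701 0.308  0.1095] z [0.0706 0.1193] top [0.5898 0.3071 0.1165]
d0 black top [272. 149.] 38 [0.6698 0.3    0.0852] z [0.0725 0.1052] top [0.6678 0.2951 0.1031]
d0 black top [273. 216.] 674 [ 0.5433 -0.1141  0.0859] z [0.0706 0.1108] top [ 0.5262 -0.1589  0.1093]
disc 2109 [ 0.5582324  -0.09649713  0.06606216] ((0.5102967619895935, 0.0749114528298378), 0.2824229896068573)
plate 1499 ((547.3985595703125, -119.86973571777344), (225.33978271484375, 249.7495574951172), 10.26419734954834)
```

View pics/c1.png

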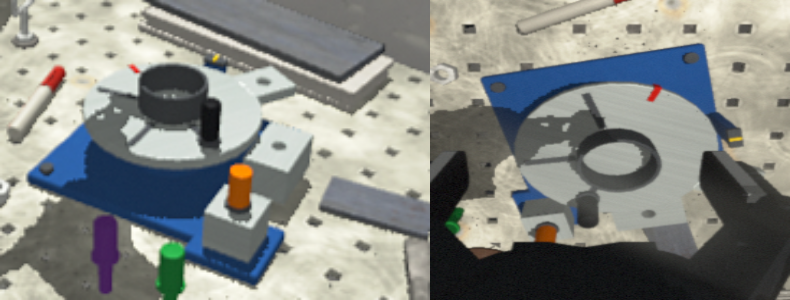

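The crop confirms the orange pin in the parking block and the black handle; the purple and green look-alikes stand in front. My estimates are axis ≈ (0.551,−0.0925), yaw ≈ 12.3° and handle ≈ (0.5265,−0.1555), with about 56.5° left to turn.

```bash
python3 -m inch '[[[-39,0.5,0],[0,0,0]],[[-39,0.5,0],[0,0,0]],[[-39,0.5,0],[0,0,0]],[[-38.5,0.5,0],[0,0,0]],[[0,0,10],[0,0,7]],[[0,0,20],[0,0,7.2]],[[0,0,20],[0,0,7]],[[0,0,0],[0,0,0]]]'
python3 - <<'E'
from h import *
C,I,D=snap("wrist","w1"); P=cloud(C,D)
m=(P[...,2]>.107)&(P[...,2]<.115)&(D>0)&(I.max(2)<90)
k,l,st,ce=cv2.connectedComponentsWithStats(m.astype(np.uint8))
for i in range(1,k):
    if st[i,4]>30: q=P[l==i]; print(ce[i],st[i,4],q.mean(0),q.min(0),q.max(0))
t=arm.get_obs(); print(t["tool_pos"],[proj(C,p) for p in [(.5265,-.1555,.111),(.551,-.0925,.066)]])
cv2.imwrite("pics/w1s.png",I[...,::-1])
E
```

```text
clock: 1.15
tool_pos: [0.526, -0.1551, 0.1798]
ee_rot: [-2.589, -1.774, 0.003]
force: [0.7, 0.1, 0.8]
grip_width: 0.998
grip_force: 0.0
[258.61337209 195.78197674] 344 [ 0.52784623 -0.1549498   0.11053948] [ 0.51904039 -0.16354212  0.10707448] [ 0.53618011 -0.14744409  0.11277283]
[ 0.52673904 -0.1553529   0.18098037] [(np.float64(257.3016945996728), np.float64(197.1602209499559)), (np.float64(257.4786270914675), np.float64(107.69491368313528))]
```

View pics/w1s.png

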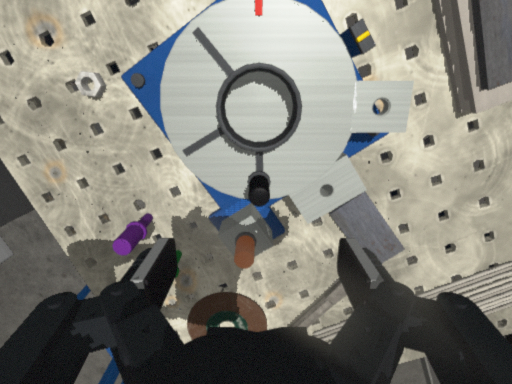

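The view is centred on the turntable: axis about (258,107), red mark (259,5), pointer (362,37), lug bore (380,105) and handle (259,189). The block's bore is uncovered at about (327,190), so I'll measure it now.

```bash
python3 - <<'E'
from h import *
z=np.load("pics/w1.npz"); C=(float(z["f"]),float(z["cx"]),float(z["cy"]),z["o"],z["A"]); I,D=z["I"],z["D"]; P=cloud(C,D)
H=cv2.cvtColor(I,cv2.COLOR_RGB2HSV).astype(int); g=cv2.cvtColor(I,cv2.COLOR_RGB2GRAY)
def blob(name,m,u0,v0,r,zz):
    w=np.zeros_like(m); w[v0-r:v0+r,u0-r:u0+r]=1
    k,l,st,ce=cv2.connectedComponentsWithStats((m&w).astype(np.uint8))
    i=1+np.argmax(st[1:,4]); print(name,ce[i],st[i,2:],(ray(C,*ce[i],zz)*1000).round(1)); return ray(C,*ce[i],zz)
b=blob("blockbore",g<130,327,190,12,.05); lb=blob("lugbore",g<140,380,105,14,.066)
y=blob("yel",(H[...,0]>20)&(H[...,0]<33)&(H[...,1]>150),362,37,15,.072)
r=blob("red",((H[...,0]<6)|(H[...,0]>174))&(H[...,1]>150),259,6,12,.066)
blob("orange",(H[...,0]>3)&(H[...,0]<18)&(H[...,1]>150),244,245,25,.08)
m=(abs(P[...,2]-.096)<.003)&(np.hypot(P[...,0]-.551,P[...,1]+.0925)<.045); q=P[m]; 
print("ring",cv2.minEnclosingCircle((q[:,:2]*1000).astype(np.float32)))
# disc rim edge fit
m=(abs(P[...,2]-.066)<.003)&(np.hypot(P[...,0]-.551,P[...,1]+.0925)<.095); c,_=cv2.findContours(m.astype(np.uint8),0,1)
c=max(c,key=cv2.contourArea)[:,0]; q=np.array([ray(C,u,v,.066)[:2] for u,v in c if v>2]); 
O=np.array([.551,-.0925])
for _ in range(6):
    d=np.hypot(*(q-O).T); s=q[abs(d-.088)<.0035]; X=np.c_[2*s,np.ones(len(s))]; p=np.linalg.lstsq(X,(s**2).sum(1),rcond=None)[0]; O=p[:2]
print("rim",O*1000,len(s),1000*np.sqrt(p[2]+O@O))
hd=np.array([.5272,-.1552])
for n,p in [("lug",lb),("block",b),("yel",y)]:
    d=p[:2]-O; print(n,np.degrees(np.arctan2(d[1],d[0])),np.hypot(*d)*1000)
d=O-hd; print("handle dir",np.degrees(np.arctan2(d[1],d[0])),np.hypot(*d))
E
```

```text
blockbore [326.24390244 189.75609756] [ 13  12 123] [ 587.3 -194.7   50. ]
lugbore [381.32142857 106.85119048] [ 18  17 168] [ 653.1 -131.4   66. ]
yel [362.25316456  36.12658228] [14 12 79] [649.4 -71.   72. ]Traceback (most recent call last):
  File "<stdin>", line 10, in <module>
  File "<stdin>", line 7, in blob
    return _wrapfunc(a, 'argmax', axis=axis, out=out, **kwds)
    return bound(*args, **kwds)
ValueError: attempt to get argmax of an empty sequence
```

```bash
python3 - <<'E'
from h import *
z=np.load("pics/w1.npz"); C=(float(z["f"]),float(z["cx"]),float(z["cy"]),z["o"],z["A"]); I,D=z["I"],z["D"]; P=cloud(C,D)
H=cv2.cvtColor(I,cv2.COLOR_RGB2HSV).astype(int)
m=(H[...,0]>3)&(H[...,0]<18)&(H[...,1]>150); m[:220]=0;m[275:]=0; q=P[m]; print("or",q.mean(0),q[q[:,2]>.085].mean(0))
m=(abs(P[...,2]-.096)<.003)&(np.hypot(P[...,0]-.551,P[...,1]+.0925)<.045); q=P[m]; 
print("ring",cv2.minEnclosingCircle((q[:,:2]*1000).astype(np.float32)))
m=(abs(P[...,2]-.066)<.003)&(np.hypot(P[...,0]-.551,P[...,1]+.0925)<.095); c,_=cv2.findContours(m.astype(np.uint8),0,1)
c=max(c,key=cv2.contourArea)[:,0]; q=np.array([ray(C,u,v,.066)[:2] for u,v in c if v>2]); O=np.array([.551,-.0925])
for _ in range(8):
    d=np.hypot(*(q-O).T); s=q[abs(d-.088)<.0035]; X=np.c_[2*s,np.ones(len(s))]; p=np.linalg.lstsq(X,(s**2).sum(1),rcond=None)[0]; O=p[:2]
print("rim",O*1000,len(s),1000*np.sqrt(p[2]+O@O))
for n,p in [("lug",(.6531,-.1314)),("block",(.5873,-.1947)),("yel",(.6494,-.071)),("handle",(.5272,-.1552)),("red",ray(C,259,6,.066)[:2])]:
    d=p-O; print(n,np.degrees(np.arctan2(d[1],d[0])),np.hypot(*d)*1000)
E
```

```text
or [ 0.49277729 -0.21121612  0.06482993] [ 0.48451464 -0.17706438  0.14278878]
ring ((551.74755859375, -92.73562622070312), 33.898746490478516)
rim [551.90269634 -92.56472131] 434 86.70540034770666
lug -20.994706585355242 108.39314156297377
block -70.88507791236967 108.09525548438745
yel 12.472040322150658 99.85370011006522
handle -111.52375563008262 67.33053796460291
red 68.57763171166947 78.00351031615524
```

```bash
python3 -m inch '[[[0,0,35],[0,0,0]],[[0,0,30],[0,0,0]],[[0,0,25],[0,0,0]],[[0,0,0],[0,0,0]]]'; python3 -m inch '[[[0,0,0],[0,0,0]],[[0,0,0],[0,0,0]],[[0,0,0],[0,0,0]],[[0,0,0],[0,0,0]],[[0,0,0],[0,0,0]],[[0,0,0],[0,0,0]]]' 0 40
```

```text
clock: 1.7
tool_pos: [0.5265, -0.1552, 0.0907]
ee_rot: [-2.589, -1.776, 0.002]
force: [0.5, 0.3, 0.0]
grip_width: 1.0
grip_force: 0.0
clock: 2.45
tool_pos: [0.5274, -0.1556, 0.092]
ee_rot: [2.591, 1.774, 0.001]
force: [-1.3, 0.5, 6.0]
grip_width: 0.192
grip_force: 39.1
```

Grasped. The axis is at (0.5518,−0.0927), the lug at −21.0° and the hidden bore at −70.9°. I'll turn 56.5° clockwise to the pointer first, then go back about 6.6° so the lug sits over the hidden bore.

```bash
python3 -m inch '[[[0.5,-8.3,0],[0,0,7]],[[0.5,-8.3,0],[0,0,7]],[[0.5,-8.3,0],[0,0,7]],[[0.5,-8.3,0],[0,0,7]],[[0.5,-8.3,0],[0,0,7]],[[0.5,-8.3,0],[0,0,7]],[[0.5,-8.3,0],[0,0,7]],[[0.5,-8.3,0],[0,0,7]]]'; python3 -m inch '[[[0,-0.6,0],[0,0,0.5]],[[0,0,0],[0,0,0]],[[0,0,0],[0,0,0]],[[0,0,0],[0,0,0]]]'
python3 - <<'E'
from h import *
C,I,D=snap("wrist","w2"); H=cv2.cvtColor(I,cv2.COLOR_RGB2HSV).astype(int); O=np.array([.5518,-.0927])
for n,m,z in [("red",((H[...,0]<6)|(H[...,0]>174))&(H[...,1]>150),.066),("yel",(H[...,0]>20)&(H[...,0]<33)&(H[...,1]>150),.072)]:
    k,l,st,ce=cv2.connectedComponentsWithStats(m.astype(np.uint8))
    for i in range(1,k):
        if st[i,4]>15:
            p=ray(C,*ce[i],z)[:2]; d=p-O
            if np.hypot(*d)<.13: print(n,ce[i],p,np.degrees(np.arctan2(d[1],d[0])),np.hypot(*d))
p=arm.get_obs()["tool_pos"][:2]-O; print(np.degrees(np.arctan2(p[1],p[0])),np.hypot(*p))
g=cv2.cvtColor(I,cv2.COLOR_RGB2GRAY); print(proj(C,(.574,-.199,.066)))
E
```

```text
clock: 3.45
tool_pos: [0.4854, -0.1079, 0.092]
ee_rot: [3.12, 0.345, 0.001]
force: [-0.8, -3.3, 5.4]
grip_width: 0.187
grip_force: 40.3
clock: 3.95
tool_pos: [0.4851, -0.1068, 0.092]
ee_rot: [3.123, 0.337, 0.001]
force: [-3.1, -0.3, 8.5]
grip_width: 0.193
grip_force: 40.5
-168.08043914937207 0.06817186145809921
(np.float64(440.9296783811746), np.float64(115.91067100164186))
```

```bash
python3 - <<'E'
from h import *
z=np.load("pics/w2.npz"); C=(float(z["f"]),float(z["cx"]),float(z["cy"]),z["o"],z["A"]); I=z["I"]; O=np.array([.5518,-.0927])
C2,I2,D2=snap("side","d2"); H=cv2.cvtColor(I2,cv2.COLOR_RGB2HSV).astype(int)
C3,I3,D3=snap("scene","s2")
for CC,II in ((C2,I2),(C3,I3)):
  H=cv2.cvtColor(II,cv2.COLOR_RGB2HSV).astype(int)
  for n,m,zz in [("red",((H[...,0]<8)|(H[...,0]>172))&(H[...,1]>120),.066),("yel",(H[...,0]>18)&(H[...,0]<35)&(H[...,1]>120),.072)]:
    k,l,st,ce=cv2.connectedComponentsWithStats(m.astype(np.uint8))
    for i in range(1,k):
        p=ray(CC,*ce[i],zz)[:2]; d=p-O
        if st[i,4]>2 and .07<np.hypot(*d)<.125: print(n,ce[i],st[i,4],p,np.degrees(np.arctan2(d[1],d[0])),np.hypot(*d))
a=I[60:220,352:512]; b=I2[180:280,250:380]
print([proj(C2,(.645,-.072,.066)),proj(C3,(.645,-.072,.066))])
cv2.imwrite("pics/c2.png",np.hstack([cv2.resize(a,(390,390)),cv2.resize(I3[180:280,250:350],(390,390))])[...,::-1])
E
```

```text
red [258.33333333 201.5       ] 12 [0.54581989 0.00547858] 93.48560767695875 0.0983605391489084
yel [311.5 208.5] 4 [ 0.64753299 -0.07122336] 12.644330217617426 0.09811244342221571
red [296. 202.] 11 [ 0.63097598 -0.07309699] 13.90609187546033 0.08156661782866013
yel [299.8 196.8] 5 [ 0.64709202 -0.07116242] 12.735810873169637 0.09769562979349533
[(np.float64(310.41285142485924), np.float64(211.1792904258005)), (np.float64(299.38142006656966), np.float64(199.5401023834922))]
```

View pics/c2.png

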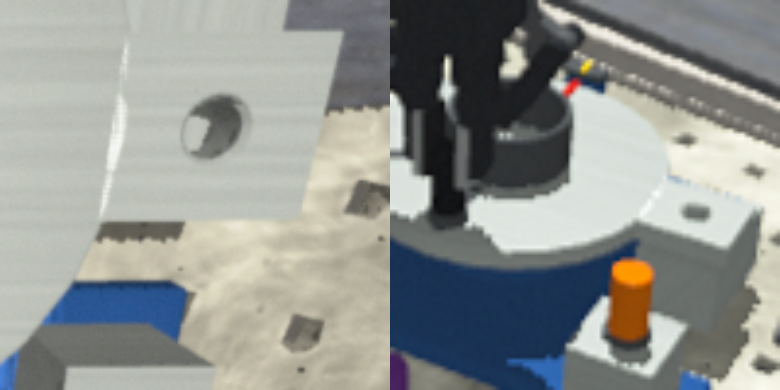

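Left crop: the lug bore at crop (215,128), covering the block. Right crop: the red mark at (572,88) meets the yellow pointer at (587,68), so it is aligned. Now I'll turn back to the hidden bore, let go and rise.

```bash
python3 -m inch '[[[0.1,4.2,0],[0,0,-3.5]],[[0.1,4.2,0],[0,0,-3.5]],[[0,0,0],[0,0,0]],[[0,0,0],[0,0,0]]]';python3 -m inch '[[[0,0,0],[0,0,0]],[[0,0,0],[0,0,0]],[[0,0,0],[0,0,0]],[[0,0,0],[0,0,0]],[[0,0,0],[0,0,0]],[[0,0,-40],[0,0,0]],[[0,0,-40],[0,0,0]],[[0,0,-40],[0,0,0]]]' 1
python3 - <<'E'
from h import *
t=arm.get_obs(); T=R.from_rotvec(t["ee_rot"]).as_matrix(); print(t["tool_pos"],T.round(3))
print(T.T@(np.array([.56,-.165,.25])-t["tool_pos"])*1000)
E
```

```text
clock: 4.6
tool_pos: [0.4874, -0.1147, 0.092]
ee_rot: [3.097, 0.527, 0.001]
force: [-2.1, 0.3, 6.6]
grip_width: 0.195
grip_force: 40.5
clock: 5.6
tool_pos: [0.4871, -0.1146, 0.2125]
ee_rot: [-3.097, -0.527, 0.0]
force: [1.2, -0.2, 1.3]
grip_width: 1.001
grip_force: 0.0
[ 0.48710798 -0.11456164  0.2125398 ] [[ 0.944  0.33  -0.   ]
 [ 0.33  -0.944  0.   ]
 [-0.    -0.    -1.   ]]
[ 52.12404535  71.6907076  -37.47089347]
```

```bash
python3 -m inch '[[[-17.5,50,0],[0,0,0]],[[-17.5,50,0],[0,0,0]],[[0,0,0],[0,0,0]],[[0,0,0],[0,0,0]]]'
python3 - <<'E'
from h import *
C,I,D=snap("wrist","w3"); P=cloud(C,D); H=cv2.cvtColor(I,cv2.COLOR_RGB2HSV).astype(int)
t=arm.get_obs()["tool_pos"]; print(t)
for n,lo,hi in [("orange",3,18),("green",45,80),("purple",130,155)]:
    m=(H[...,0]>lo)&(H[...,0]<hi)&(H[...,1]>130)&(D>0)&(P[...,2]>.02)&(P[...,2]<.12)
    k,l,st,ce=cv2.connectedComponentsWithStats(m.astype(np.uint8))
    for i in range(1,k):
        if st[i,4]>60: q=P[l==i]; top=q[q[:,2]>q[:,2].max()-.006]; print(n,ce[i].round(),st[i,4],"zmax",q[:,2].max(),top.mean(0),top.min(0),top.max(0))
print("pin exp",proj(C,(.487,-.22,.088)),"lug",proj(C,(.587,-.1948,.066)))
E
```

```text
clock: 6.1
tool_pos: [0.487, -0.2202, 0.211]
ee_rot: [-3.096, -0.525, 0.001]
force: [-0.0, 0.4, 0.0]
grip_width: 1.003
grip_force: 0.0
[ 0.48715034 -0.21967486  0.21113064]
orange [256. 173.] 405 zmax 0.09021114489519788 [ 0.48853268 -0.21900465  0.08792128] [ 0.47888574 -0.22862966  0.0845042 ] [ 0.49705163 -0.20971611  0.09021114]
purple [182. 249.] 170 zmax 0.07579772240413207 [ 0.37562005 -0.16929687  0.0738961 ] [ 0.36599719 -0.17768472  0.07099841] [ 0.38356767 -0.16070446  0.07579772]
pin exp (np.float64(255.88818785325233), np.float64(178.23472738866295)) lug (np.float64(265.4008722858682), np.float64(68.20272187314063))
```

View pics/w3.png

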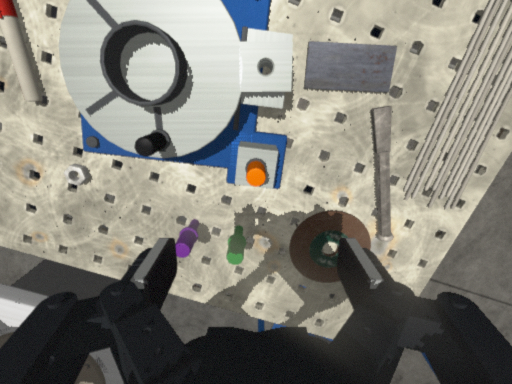

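The pin is at (256,173), standing in its block, and the lug bore is at (265,66), as predicted. Descending to grip.

```bash
python3 - <<'E'
from h import *
z=np.load("pics/w3.npz"); C=(float(z["f"]),float(z["cx"]),float(z["cy"]),z["o"],z["A"]); g=cv2.cvtColor(z["I"],cv2.COLOR_RGB2GRAY)
m=g<130; w=np.zeros_like(m); w[54:78,253:277]=1
k,l,st,ce=cv2.connectedComponentsWithStats((m&w).astype(np.uint8)); i=1+np.argmax(st[1:,4]); p=ray(C,*ce[i],.066); d=p[:2]-[.5518,-.0927]; print(ce[i],st[i],p,np.degrees(np.arctan2(d[1],d[0])),np.hypot(*d))
E
python3 -m inch '[[[1,-0.3,40],[0,0,0]],[[0,0,40],[0,0,0]],[[0,0,35],[0,0,0]],[[0,0,22],[0,0,0]],[[0,0,12],[0,0,0]],[[0,0,0],[0,0,0]]]'; python3 -m inch '[[[0,0,0],[0,0,0]],[[0,0,0],[0,0,0]],[[0,0,0],[0,0,0]],[[0,0,0],[0,0,0]],[[0,0,0],[0,0,0]],[[0,0,0],[0,0,0]]]' 0 30
```

```text
[265.13020833  66.22916667] [258  58  15  17 192] [ 0.58854894 -0.19397091  0.066     ] -70.05530477292565 0.10773245737226923
clock: 6.9
tool_pos: [0.4881, -0.2191, 0.0621]
ee_rot: [-3.096, -0.528, 0.001]
force: [-0.1, 0.1, 0.2]
grip_width: 0.998
grip_force: 0.0
clock: 7.65
tool_pos: [0.4883, -0.2201, 0.0628]
ee_rot: [3.097, 0.527, 0.001]
force: [-1.2, 1.4, 5.9]
grip_width: 0.224
grip_force: 29.4
```

```bash
python3 -m inch '[[[0,0,-10],[0,0,0]],[[0,0,-20],[0,0,0]],[[0,0,-25],[0,0,0]],[[0,0,-15],[0,0,0]],[[0,0,0],[0,0,0]]]'; python3 -m inch '[[[25,2,0],[0,0,0]],[[30,3,0],[0,0,0]],[[30,3,0],[0,0,0]],[[17,1,0],[0,0,0]],[[0,0,0],[0,0,0]],[[0,0,0],[0,0,0]]]'
python3 - <<'E'
from h import *
C,I,D=snap("scene","s4"); C2,I2,D2=snap("side","d4")
cv2.imwrite("pics/c4.png",np.hstack([cv2.resize(I[160:280,260:380],(390,390)),cv2.resize(I2[160:280,250:370],(390,390))])[...,::-1])
for c in (C,C2): print(proj(c,(.5878,-.1945,.066)),proj(c,(.5878,-.1945,.084)))
E
```

```text
clock: 8.28
tool_pos: [0.4887, -0.2203, 0.1333]
ee_rot: [3.096, 0.526, 0.003]
force: [-1.0, -0.5, -0.9]
grip_width: 0.223
grip_force: 29.4
clock: 9.02
tool_pos: [0.5864, -0.1947, 0.1314]
ee_rot: [-3.096, -0.526, 0.003]
force: [-0.4, -0.5, -1.2]
grip_width: 0.219
grip_force: 29.4
(np.float64(330.6338156112458), np.float64(230.82967391291982)) (np.float64(331.49744825154687), np.float64(223.40132808569308))
(np.float64(305.9934274706581), np.float64(240.68013907602898)) (np.float64(306.4804032200667), np.float64(232.74512471897037))
```

View pics/c4.png

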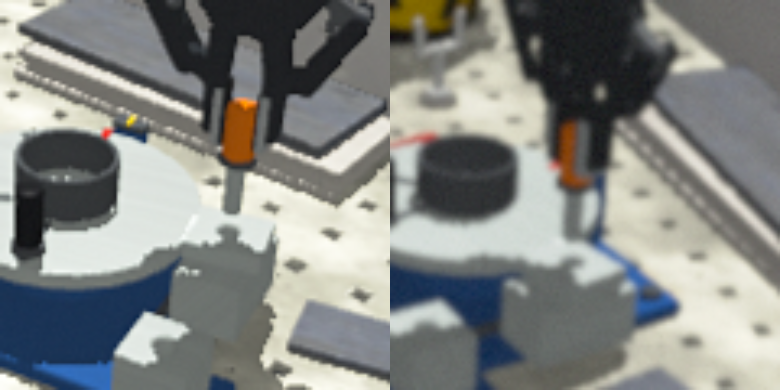

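The pin hangs upright with its tip at scene (331,225) and side (306,233), both within a pixel of the point above the lug bore. Lowering gently.

```bash
python3 -m inch '[[[0,0,8],[0,0,0]],[[0,0,5],[0,0,0]],[[0,0,0],[0,0,0]]]'; for i in 1; do python3 -m inch '[[[0,0,2],[0,0,0]],[[0,0,0],[0,0,0]]]'; done; python3 -m inch '[[[0,0,1.5],[0,0,0]],[[0,0,0],[0,0,0]]]'; python3 -m inch '[[[0,0,1.5],[0,0,0]],[[0,0,0],[0,0,0]]]'
```

```text
clock: 9.5
tool_pos: [0.5869, -0.1947, 0.1186]
ee_rot: [-3.096, -0.526, 0.002]
force: [0.2, -0.6, -1.2]
grip_width: 0.222
grip_force: 29.4
clock: 9.75
tool_pos: [0.5874, -0.1947, 0.1173]
ee_rot: [-3.097, -0.527, -0.0]
force: [-0.2, 0.5, -1.4]
grip_width: 0.22
grip_force: 29.4
clock: 10.0
tool_pos: [0.5874, -0.1947, 0.1157]
ee_rot: [-3.097, -0.527, 0.0]
force: [-0.5, 0.4, -1.0]
grip_width: 0.222
grip_force: 29.4
clock: 10.25
tool_pos: [0.5874, -0.1947, 0.1142]
ee_rot: [-3.097, -0.527, -0.0]
force: [0.4, -0.5, -1.3]
grip_width: 0.218
grip_force: 29.4
```

```bash
for i in 1; do python3 -m inch '[[[0,0,1.5],[0,0,0]],[[0,0,0],[0,0,0]]]' | grep -E "pos|^force"; python3 -m inch '[[[0,0,1.5],[0,0,0]],[[0,0,0],[0,0,0]]]'| grep -E "pos|^force"; python3 -m inch '[[[0,0,1.5],[0,0,0]],[[0,0,0],[0,0,0]]]'| grep -E "pos|^force"; done
```

```text
tool_pos: [0.5874, -0.1947, 0.1127]
force: [0.4, 0.8, -1.2]
tool_pos: [0.5874, -0.1947, 0.1112]
force: [1.0, 0.9, -0.8]
tool_pos: [0.5874, -0.1947, 0.1097]
force: [0.1, 0.2, -1.3]
```

```bash
f='pos|^force'; python3 -m inch '[[[0,0,2],[0,0,0]],[[0,0,2],[0,0,0]],[[0,0,2],[0,0,0]],[[0,0,0],[0,0,0]]]'|grep -E "$f"; python3 -m inch '[[[0,0,1.5],[0,0,0]],[[0,0,0],[0,0,0]]]'|grep -E "$f"; python3 -m inch '[[[0,0,1],[0,0,0]],[[0,0,0],[0,0,0]]]'|grep -E "$f"; python3 -m inch '[[[0,0,1],[0,0,0]],[[0,0,0],[0,0,0]]]'|grep -E "$f"; python3 -m inch '[[[0,0,1],[0,0,0]],[[0,0,0],[0,0,0]]]'|grep -E "$f"
```

```text
tool_pos: [0.5873, -0.1947, 0.1035]
force: [1.4, 0.0, -1.6]
tool_pos: [0.5874, -0.1947, 0.1022]
force: [1.0, -0.2, -2.3]
tool_pos: [0.5874, -0.1947, 0.1013]
force: [0.7, -0.0, -1.5]
tool_pos: [0.5874, -0.1948, 0.1003]
force: [0.2, 1.3, -1.4]
tool_pos: [0.5874, -0.1947, 0.0992]
force: [0.7, 0.8, -1.8]
```

Tip at about 50.4 mm with no contact; on in 1 mm steps.

```bash
f='pos|^force'; for i in 1; do python3 -m inch '[[[0,0,1],[0,0,0]],[[0,0,0],[0,0,0]]]'|grep -E "$f"; python3 -m inch '[[[0,0,1],[0,0,0]],[[0,0,0],[0,0,0]]]'|grep -E "$f"; python3 -m inch '[[[0,0,1],[0,0,0]],[[0,0,0],[0,0,0]]]'|grep -E "$f"; done
```

```text
tool_pos: [0.5874, -0.1947, 0.0982]
force: [0.8, -0.1, -2.1]
tool_pos: [0.5874, -0.1947, 0.0972]
force: [0.8, 1.0, -1.7]
tool_pos: [0.5874, -0.1947, 0.0962]
force: [1.4, 1.3, -1.6]
```

The tip has entered the hidden bore with no load. Feeding down.

```bash
f='pos|^force'; python3 -m inch '[[[0,0,1.5],[0,0,0]],[[0,0,1.5],[0,0,0]],[[0,0,0],[0,0,0]]]'|grep -E "$f"; python3 -m inch '[[[0,0,1.5],[0,0,0]],[[0,0,1.5],[0,0,0]],[[0,0,0],[0,0,0]]]'|grep -E "$f";  python3 -m inch '[[[0,0,1.5],[0,0,0]],[[0,0,1.5],[0,0,0]],[[0,0,0],[0,0,0]]]'|grep -E "$f";python3 -m inch '[[[0,0,1.5],[0,0,0]],[[0,0,1.5],[0,0,0]],[[0,0,0],[0,0,0]]]'|grep -E "$f"
```

```text
tool_pos: [0.5874, -0.1947, 0.0931]
force: [0.6, 1.0, -1.9]
tool_pos: [0.5873, -0.1947, 0.0901]
force: [1.3, 0.3, -1.5]
tool_pos: [0.5874, -0.1947, 0.0872]
force: [0.9, 0.9, -1.9]
tool_pos: [0.5874, -0.1947, 0.0841]
force: [1.1, 1.4, -0.8]
```

```bash
f='pos|^force'; python3 -m inch '[[[0,0,1.5],[0,0,0]],[[0,0,1.5],[0,0,0]],[[0,0,0],[0,0,0]]]'|grep -E "$f"; python3 -m inch '[[[0,0,1],[0,0,0]],[[0,0,0],[0,0,0]]]'|grep -E "$f"; python3 -m inch '[[[0,0,0],[0,0,0]],[[0,0,0],[0,0,0]],[[0,0,0],[0,0,0]],[[0,0,0],[0,0,0]],[[0,0,0],[0,0,0]]]' 1; python3 -m inch '[[[0,0,-20],[0,0,0]],[[0,0,-40],[0,0,0]],[[0,0,-40],[0,0,0]],[[0,0,0],[0,0,0]],[[0,0,0],[0,0,0]]]'
python3 - <<'E'
from h import *
C,I,D=snap("scene","s5"); C2,I2,D2=snap("side","d5"); C3,I3,D3=snap("wrist","w5")
cv2.imwrite("pics/c5.png",np.hstack([cv2.resize(I[160:280,260:380],(390,390)),cv2.resize(I2[160:280,250:370],(390,390))])[...,::-1])
P=cloud(C3,D3);H=cv2.cvtColor(I3,cv2.COLOR_RGB2HSV).astype(int)
m=(H[...,0]>3)&(H[...,0]<18)&(H[...,1]>130)&(D3>0)&(P[...,2]>.06)&(P[...,2]<.16); q=P[m]; top=q[q[:,2]>np.percentile(q[:,2],60)]; print(len(q),np.median(top,0),"top expected z .104")
E
```

```text
tool_pos: [0.5874, -0.1947, 0.0812]
force: [1.6, 0.8, -1.0]
tool_pos: [0.5874, -0.1947, 0.0803]
force: [1.4, 2.3, 0.1]
clock: 16.0
tool_pos: [0.5874, -0.1948, 0.0803]
ee_rot: [3.097, 0.527, 0.0]
force: [0.4, 0.1, 0.9]
grip_width: 0.995
grip_force: 0.0
clock: 16.62
tool_pos: [0.587, -0.1946, 0.1798]
ee_rot: [-3.097, -0.527, 0.001]
force: [1.0, 0.6, -0.7]
grip_width: 1.003
grip_force: 0.0
599 [ 0.58818561 -0.19482412  0.10430609] top expected z .104
```

View pics/c5.png

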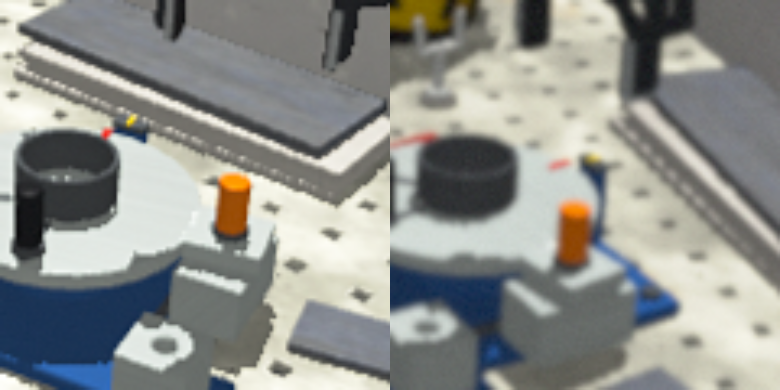

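The pin stands upright with its collar on the lug, at scene crop (233,205) and side crop (573,235). Its top measures 104 mm, so it is fully home, and the gripper is clear. Handing in.

```bash
python3 -c "
from cell import arm; print(arm.hand_in())"
```

```text
the job is handed in; nothing more can be done
None
```

The turntable was turned to the pointer, then set back about 11 mm onto the block's bore (seen in the camera before the lug covered it, so no feeling was needed); the pin is fully home with no force, everything is released, and the job was handed in at about 17 s (no verdict shown).

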